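Load the cell tester's push-push drawer from the stacked trays

ROBOT

A 7-joint arm with a two-finger parallel gripper is mounted at the origin on a cart in front of the work surface, level with it; the furniture and walls round the work are solid. World frame = base frame: x ahead of the robot, y to its left, z up, the work surface at z = 0. Lengths are in m, angles in rad, forces in N, time in s.
With the tool pointing down it reaches from about 0.425 to 0.925 m from the base axis. Payload 6.8 kg.
Tool frame: the origin (TCP) lies midway between the tips of the shut fingers; the grasp point (between the pads) lies 19 mm behind it; x points along the fingers, y is the direction in which the jaws open and shut, and the axes are right-handed (so a half turn about x gives the same grasp; the last joint's range is limited). The gripper opens to 85 mm and grips with 20 to 120 N. Pads are 22 mm wide; open, the fingers measure 114 mm over their backs; the gripper's body (76 mm by 85 mm) begins 54 mm behind the grasp point. The pads swing forward as they close: fully open they stand 13 mm farther back than shut.
Start: joints at [-1.257, 0.477, 0.022, 1.555, -0.011, 1.109, -0.083], TCP at [0.276, 0.616, 0.231] pointing down, gripper open.
Joint ranges: [-2.96, 2.96], [-0.34, 2.1], [-1.41, 1.46], [0.24, 2.44], [-1.37, 4.51], [0.17, 1.92], [-2.96, 2.96]. Speed limits (rad/s): [2.39, 2.39, 3.14, 3.14, 3.14, 3.14, 3.14].

INTERFACE

Orientations are given as a rotation vector (axis times angle).
In Python, from bench import r, viewer, nets gives the robot as it stands.
- The arm moves only by the shell command python3 -m pendant 'ROWS' [FORCE]. ROWS is JSON, one flat list of numbers, 5 for each row, row after row: the finger opening in mm, from 0 to 85.4, then the shift along the tool's x, y, z in mm, then the turn about the tool's x in rad. A call has 1 to 20 rows; each row shifts and turns the commanded pose from where the row before left it, along the tool's axes as they then stand; what a row does not reach is not made up. A row lasts 1/8 s, in which the tool goes at most 62.5 mm and 10.7 degrees, less where a joint would pass 70% of its speed; a pose out of reach is approached as far as the arm can. A call with a gripper value outside its range is refused whole. The fingers move at their own pace and stop on an object; FORCE is the grip in N (left out, the last holds). Time passes only in rows, so rows that do not move let the fingers close. It gives the time, the measured TCP pose, the force and the opening at its end, in the units of the state.
- r.get_obs(): the state, without advancing time (a new reading comes with each control period).
- viewer.grab_frame(name): name is "scene" or "top" or "wrist"; returns (picture, depth): 400x640x3 uint8, red, green, blue; 400x640 float32, m along the optical axis (not along the pixel's ray), 0 where there is no reading.
- viewer.calibration(name): a dict with "mtx" (3x3 intrinsics, pixels), "world_to_cam" (4x4, takes a point from world to camera coordinates). Camera axes: x right, y up, looking along -z (the intrinsics and any distortion apply to the point x, -y, -z); pixel columns grow to the right and rows downward; lengths in m; the calibration is good to about 2 mm. A picture is of the moment at which its call begins: read the wrist's pose just before it. calibration takes no time and is no camera call; for the wrist camera it gives the pose at the moment of the call.
- r.hand_in(): hands the job in, once; it reports no verdict.
Trained networks look in the newest picture that a camera, given by its name, has taken for a name from the list of things; names that differ only in an ending like _2 or _b are one class to them, and where a whole thing is asked for, a point or a joint stands for the part that bears it (a point fixed in the world has none). Each returns a list of dicts, best first, with "score" (0 to 1); they miss things now and then, are a little off and sometimes report something else, mostly with a low value. They report only what shows in the picture. A call takes as long as a camera call.
- nets.look_for(name, camera): "location" ([x, y, z] in m, in world coordinates, good to about 4 mm: the middle of the surface that is visible of it).
- nets.silhouettes(name, camera): "mask" (400x640 bool, what is visible of it).
The state is a dict: "clock": time; "joints": joint angles; "qvel": joint speeds; "tau": joint torques, N m; "tcp_pos": TCP position; "orientation": TCP orientation; "contact_force": force on the tool from outside, world axes, zero at the start; "moment": the same for the moment, N m; "grip_width": finger opening in m.
Only numpy, scipy, OpenCV 4.12 (cv2) and the standard library are available. Lean on these libraries where they do the work, as an engineer would, in place of code of your own. Each camera call takes 0.05 s, during which the arm holds its last target. There are 200 camera calls.

TASK

Load the cell tester: press its drawer so that it springs out, lift the empty tray off the stack and nest it squarely on the other empty tray, and lay every cell from the tray underneath in a drawer channel of its own, plus end (raised button) towards the back of the tester. Then press the drawer in until it latches, let go, and make sure that it has stayed shut with the cells in it. Leave the board, the cutters and the marker pen where they are.

Things in the scene. Friction and masses are not known exactly. Their poses are not given: they have to be found in the camera images.
- test_drawer (a joint): push-push drawer, m: 0.001 latched home (the start), 0.070 sprung out, -0.008 at the inner stop. A 4 to 5 N spring pushes it out. Each press to below -0.0065 toggles it once let go: from latched it springs out by itself (0.5 s), from outside it stays latched; a shorter press does neither. Pressing takes 5 to 10 N
- drawer_front (a point): middle of the outer face of the drawer's white front panel (184 mm wide, 6 to 44 mm above the bench); moves with the drawer. x points straight into the tester (the way to press), z up. The face stands 12 mm proud of the tester's front when latched, 82 mm when out
- drawer_bed (a point): centre of the drawer's four channels at the height of a seated cell's axis (25 mm above the bench, 9 mm above the drawer floor); moves with the drawer; x into the tester, y left. Channels run along x at y = -61.5, -20.5, 20.5, 61.5 mm: 90 degree saddles at x = +-17.5 mm, end stops 58 mm apart, 9 mm higher than this point
- tester_box: cell tester: low grey box 200 mm wide, 90 mm deep, 66 mm high, drawer in its front, small display above it; fixed. Origin at bench height under the middle of the closed drawer bed; x points to its back; front face at x = -28 mm, so the bed's middle is 42 mm in front of it when the drawer is out
- cell_tray: lower tray of the stack, grey plastic, 150 (x) by 62 mm (y), 32 mm high walls on the two long sides, ends open, 5 mm tabs on the wall ends; origin: centre of the underside, 4 mm above the bench (black mat). Four saddle channels like the drawer's, at x = -61.5, -20.5, 20.5, 61.5 mm; cells lie in them along y, plus to +y, axis 16 mm above the origin. 0.14 kg
- empty_tray: empty tray of the same shape, 0.11 to 0.18 kg, at the start stacked on cell_tray; grip it from above across its 62 mm at the middle of the long walls. Stacked trays nest: the upper one's foot drops 5 mm between the lower one's walls, its origin 27 mm above the lower origin, with 1.5 mm play; half a turn makes no difference
- pile_tray: third tray of the same shape (0.14 kg), empty, alone on the same black mat to the left of the stack: the other empty tray, on which empty_tray is to be nested; same origin and axes
- cell_0: round rechargeable cell in a white sleeve, 14.5 mm in diameter, 50 mm long, 28 g. Origin: middle of its axis; body y runs along the cell to the plus end (grey band, small raised steel button). Starts in a channel of cell_tray, under empty_tray. Two to four of the cells are present, an absent one reads None
- cell_1: round rechargeable cell in a white sleeve, 14.5 mm in diameter, 50 mm long, 28 g. Origin: middle of its axis; body y runs along the cell to the plus end (grey band, small raised steel button). Starts in a channel of cell_tray, under empty_tray. Two to four of the cells are present, an absent one reads None
- cell_2: round rechargeable cell in a white sleeve, 14.5 mm in diameter, 50 mm long, 28 g. Origin: middle of its axis; body y runs along the cell to the plus end (grey band, small raised steel button). Starts in a channel of cell_tray, under empty_tray. Two to four of the cells are present, an absent one reads None
- cell_3: round rechargeable cell in a white sleeve, 14.5 mm in diameter, 50 mm long, 28 g. Origin: middle of its axis; body y runs along the cell to the plus end (grey band, small raised steel button). Starts in a channel of cell_tray, under empty_tray. Two to four of the cells are present, an absent one reads None
- cell_0_plus (a point): the plus end of cell_0, on its axis, 25 mm from its middle
- cell_1_plus (a point): the plus end of cell_1, on its axis, 25 mm from its middle
- cell_2_plus (a point): the plus end of cell_2, on its axis, 25 mm from its middle
- cell_3_plus (a point): the plus end of cell_3, on its axis, 25 mm from its middle
- pcb_0: small green circuit board, 29x75x12 mm, a bystander in front of the test jig; leave it alone
- cutters: red side cutters, 48x132x12 mm, a bystander in front of the parts case; leave them alone
- marker_pen: white marker pen with a black cap, 15x141x15 mm, a bystander lying in front of the test jig; leave it alone

How it is judged:
By the outcome, as a careful person would: the job done as asked, in the order asked, and still so for the second after the job is handed in, with the robot touching nothing.
Of cell_0, cell_1, cell_2, cell_3 only 2 to 4 are there at a start; the rules pass over those that are not, and their reading is None.
At some moment in a run one of pile_tray may be knocked a few centimetres aside while the robot is not near it.
Once in a run the grip may slacken for a moment while it holds something.
It also fails if it takes over 208 s, if anything falls off the work surface, if the arm or the gripper's body presses on something with over 40 N, if the wrist force passes 120 N, or if a joint passes its speed limit or range.

## Working session

There is one attempt and no reset: what is moved stays moved. The work goes in short steps, Python scripts to look and compute and a shell command to move; the robot and the scene stay as the last step left them, time stands still between calls to the robot, and variables do not carry over. Pictures are saved under pics/ and viewed, about 12 in all and at most 16, crops included, and the job is handed in when it is done.

```bash
ls; mkdir -p pics
cat > h.py <<'E'
import numpy as np, cv2
from bench import r, viewer, nets
from scipy.spatial.transform import Rotation as R
def cal(n):
    c=viewer.calibration(n); return np.array(c["mtx"]),np.array(c["world_to_cam"])
def unproj(n,uv,d,c=None):
    K,W=c or cal(n); u,v=uv
    p=np.array([(u-K[0,2])/K[0,0]*d,-(v-K[1,2])/K[1,1]*d,-d,1]); return (np.linalg.inv(W)@p)[:3]
def proj(n,P,c=None):
    K,W=c or cal(n); p=W@np.r_[P,1]; q=K@np.array([p[0],-p[1],-p[2]]); return q[:2]/q[2]
def cloud(n,d,c=None):
    K,W=c or cal(n); v,u=np.mgrid[0:400,0:640]
    p=np.stack([(u-K[0,2])/K[0,0]*d,-(v-K[1,2])/K[1,1]*d,-d,np.ones_like(d)],-1)
    return (p@np.linalg.inv(W).T)[...,:3]
def save(n,img): cv2.imwrite("pics/"+n+".png",img[...,::-1])
E
python3 - <<'E'
from h import *
np.set_printoptions(precision=4,suppress=True)
o=r.get_obs(); print(o["clock"],o["tcp_pos"],R.from_rotvec(o["orientation"]).as_matrix())
ims=[]
for n in("scene","top","wrist"):
    i,d=viewer.grab_frame(n); ims.append(i); np.savez("/tmp/"+n,i=i,d=d)
    print(n,viewer.calibration(n).keys(),cal(n)[1])
    for t in("test_drawer","tester_box","cell_tray","empty_tray","pile_tray"):
        print(n,t,[(np.round(x["location"],3),round(x["score"],2)) for x in nets.look_for(t,n)[:3]])
save("s0",ims[0]);save("t0",ims[1]);
E
```

```text
pics
0.0 [0.2761 0.6153 0.2303] [[-0.0006  0.4095  0.9123]
 [-0.0017  0.9123 -0.4095]
 [-1.     -0.0018  0.0001]]
scene dict_keys(['mtx', 'world_to_cam']) [[-0.7039 -0.7099 -0.0219  0.3785]
 [ 0.31   -0.3348  0.8898 -0.1605]
 [-0.6391  0.6196  0.4557 -0.6808]
 [ 0.      0.      0.      1.    ]]
scene test_drawer [(array([ 0.415, -0.29 ,  0.025]), 0.74)]
scene tester_box [(array([ 0.452, -0.253,  0.048]), 0.93)]
scene cell_tray [(array([0.431, 0.344, 0.022]), 0.94)]
scene empty_tray [(array([0.46 , 0.308, 0.04 ]), 0.91), (array([ 0.454, -0.256,  0.049]), 0.22)]
scene pile_tray [(array([0.412, 0.426, 0.01 ]), 0.8), (array([ 0.454, -0.255,  0.048]), 0.48)]
top dict_keys(['mtx', 'world_to_cam']) [[-0.0088 -0.9999  0.0109  0.0828]
 [ 0.9943 -0.0076  0.1063 -0.4599]
 [-0.1062  0.0118  0.9943 -0.8535]
 [ 0.      0.      0.      1.    ]]
top test_drawer [(array([ 0.42 , -0.297,  0.038]), 0.73)]
top tester_box [(array([ 0.462, -0.292,  0.065]), 0.57)]
top cell_tray [(array([0.46 , 0.291, 0.024]), 0.53)]
top empty_tray [(array([ 0.418, -0.293,  0.034]), 0.6), (array([0.477, 0.325, 0.039]), 0.59)]
top pile_tray [(array([0.425, 0.436, 0.016]), 0.72)]
wrist dict_keys(['mtx', 'world_to_cam']) [[ 0.4099  0.9121 -0.0003 -0.6743]
 [-0.8781  0.3945 -0.2709  0.034 ]
 [-0.247   0.1113  0.9626 -0.3783]
 [ 0.      0.      0.      1.    ]]
wrist test_drawer []
wrist tester_box []
wrist cell_tray []
wrist empty_tray [(array([0.421, 0.288, 0.047]), 0.93)]
wrist pile_tray [(array([0.415, 0.434, 0.01 ]), 0.88)]
```

View pics/s0.png

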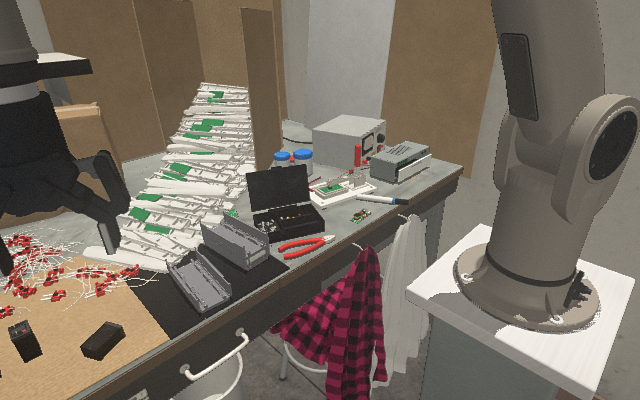

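View pics/t0.png

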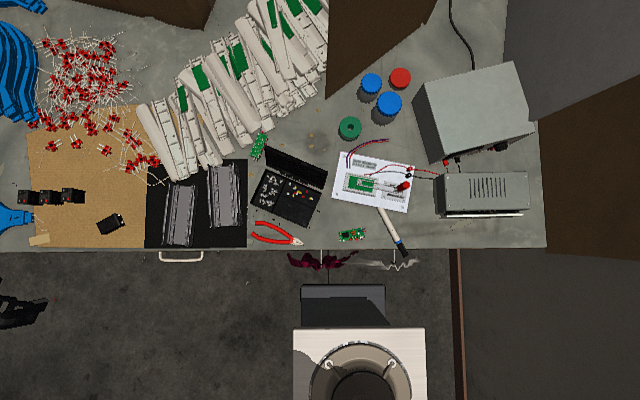

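Scene: stack at top-px (228,195), pile tray (178,212), tester (485,193) with its white front towards the robot edge. Board (352,235), pen (392,230) and cutters (275,235) lie clear of all three. Next I fit rectangles to the depth data.

Run:
```python
from h import *
np.set_printoptions(precision=4,suppress=True)
for n in("scene","top","wrist"):
    z=np.load("/tmp/"+n+".npz"); c=cal(n); P=cloud(n,z["d"],c); ok=z["d"]>0
    for nm,lo,hi,zl,zh in(("tester",(.38,-.42),(.56,-.15),.058,.075),("front",(.36,-.42),(.56,-.15),.035,.05),("stack",(.36,.235),(.6,.375),.055,.072),("pile",(.3,.345),(.55,.54),.030,.045),("mat",(.36,.34),(.56,.39),-.02,.02),("bench",(.3,-.15),(.36,.1),-.02,.02)):
        m=ok&np.all((P[...,:2]>lo)&(P[...,:2]<hi),-1)&(P[...,2]>zl)&(P[...,2]<zh)
        if m.sum()<20: print(n,nm,m.sum()); continue
        q=P[m]; (cx,cy),s,a=cv2.minAreaRect((q[:,:2]*1000).astype(np.float32))
        print(n,nm,m.sum(),"c",cx,cy,"size",np.round(s,1),"ang",round(a,1),"zmed",np.median(q[:,2]), np.percentile(q[:,2],[5,95]))
```

```text
scene tester 792 c 494.0242004394531 -295.55511474609375 size [134.4 201.3] ang 1.6 zmed 0.06507949621760414 [0.06   0.0668]
scene front 320 c 455.1134338378906 -264.78436279296875 size [244.7 133.8] ang 53.2 zmed 0.041380973495301315 [0.0355 0.0491]
scene stack 398 c 499.03271484375 323.9845886230469 size [213.   72.3] ang 8.6 zmed 0.06092442385551544 [0.0555 0.0636]
scene pile 531 c 445.693359375 405.5077209472656 size [194.4 120.8] ang 0.1 zmed 0.035683314059495486 [0.0307 0.0432]
scene mat 1344 c 460.0101318359375 364.69781494140625 size [ 49.6 199.8] ang 89.9 zmed 0.003880489968722034 [0.0024 0.0173]
scene bench 825 c 330.21905517578125 -25.11162567138672 size [ 59.7 249.7] ang 0.1 zmed -0.0019166875521359206 [-0.0179  0.011 ]
top tester 3334 c 492.49200439453125 -290.53515625 size [220.2 133.2] ang 89.6 zmed 0.06657213378055127 [0.0636 0.0691]
top front 414 c 457.5237121582031 -258.6631774902344 size [251.9 130.7] ang 46.4 zmed 0.042812147234126297 [0.0356 0.0472]
top stack 326 c 499.4115295410156 321.6211853027344 size [213.   72.7] ang 9.1 zmed 0.06183669886965054 [0.0563 0.0651]
top pile 351 c 447.3399658203125 402.7695617675781 size [113.9 195.2] ang 86.1 zmed 0.035229427875949404 [0.0309 0.042 ]
top mat 934 c 460.6220397949219 365.0820617675781 size [197.8  49.9] ang 0.1 zmed 0.0038719546340761357 [0.001  0.0157]
top bench 966 c 329.918701171875 -25.96227264404297 size [ 59.7 247.8] ang 0.1 zmed -0.0002234712146972906 [-0.0034  0.0142]
wrist tester 0
wrist front 0
wrist stack 145 c 418.8642578125 284.47637939453125 size [29.3  4.8] ang 2.4 zmed 0.05900640874307583 [0.0556 0.0631]
wrist pile 264 c 397.9146728515625 461.3275451660156 size [ 5.4 89.7] ang 85.4 zmed 0.03520605674949279 [0.0312 0.0369]
wrist mat 0
wrist bench 103 c 343.95440673828125 87.20004272460938 size [14.5 25.3] ang 1.8 zmed -0.001598529886854494 [-0.0187  0.    ]
```

Run:
```python
from h import *
np.set_printoptions(precision=1,suppress=True)
out=[]
for n in("top","scene"):
    z=np.load("/tmp/"+n+".npz"); P=cloud(n,z["d"]); ok=z["d"]>0
    for nm,lo,hi,zl,zh in(("tester",(.34,-.42),(.6,-.16),.060,.072),("front",(.34,-.42),(.6,-.16),.033,.050),("stack",(.34,.2),(.6,.46),.055,.068),("pile",(.30,.32),(.56,.58),.030,.040)):
        m=ok&np.all((P[...,:2]>lo)&(P[...,:2]<hi),-1)&(P[...,2]>zl)&(P[...,2]<zh)
        ij=((P[m][:,:2]-lo)*1000).astype(int); im=np.zeros((260,260),np.uint8); im[ij[:,0],ij[:,1]]=255
        im2=cv2.morphologyEx(im,cv2.MORPH_CLOSE,np.ones((9,9)))
        k,l,s,c=cv2.connectedComponentsWithStats(im2)
        for j in range(1,k):
            if s[j,4]<150: continue
            pts=np.argwhere((l==j)&(im>0)).astype(np.float32)
            if len(pts)<10: continue
            (a,b),sz,an=cv2.minAreaRect(pts); print(n,nm,"c",np.array([a+lo[0]*1000,b+lo[1]*1000]),"sz",np.array(sz),"ang",round(an,1),len(pts))
        out.append(im[::-1,::-1])
save("maps",np.repeat(np.vstack([np.hstack(out[:4]),np.hstack(out[4:])])[...,None],3,2)[:, :][::1])
i=cv2.imread("pics/maps.png");print(i.shape); cv2.imwrite("pics/maps.png",cv2.resize(i,(800,400),interpolation=cv2.INTER_AREA))
```

```text
top tester c [ 471.7 -300. ] sz [ 90.7 201.6] ang 0.5 3222
top front c [ 419.6 -301.9] sz [ 11.1 186. ] ang 1.0 258
top front c [ 476.5 -182.4] sz [100.5  40.3] ang 2.3 118
top front c [ 547.5 -247.9] sz [27.2 11.3] ang 29.7 37
top front c [ 542.2 -217.6] sz [18.9 12.1] ang 21.8 34
top stack c [467.3 347.7] sz [147.5   7.5] ang 4.0 164
top stack c [471.5 285.4] sz [147.5   5.3] ang 4.5 126
top stack c [585.3 366.6] sz [27.9 10.3] ang 8.5 31
top pile c [423.9 395.2] sz [  7.1 148.4] ang 85.7 121
top pile c [427.1 457. ] sz [  7.4 148.6] ang 85.4 147
top pile c [465.5 334. ] sz [ 28. 147.] ang 90.0 464
scene tester c [ 472.9 -296.1] sz [ 93.1 199.5] ang 1.6 696
scene tester c [ 580.1 -175.7] sz [38.1  8.4] ang 9.5 38
scene tester c [ 577.1 -317.5] sz [35.  17.5] ang 60.8 22
scene front c [ 437.8 -279.7] sz [227.7  93.8] ang 69.6 251
scene front c [ 545.  -209.8] sz [22.2 15.5] ang 7.8 26
scene front c [ 580.6 -175.5] sz [39.3  6.5] ang 14.0 48
scene front c [ 581.2 -328.2] sz [ 9.9 37.6] ang 12.3 27
scene stack c [467.5 349.9] sz [151.4   6.1] ang 4.8 160
scene stack c [472.  289.1] sz [150.5   6.6] ang 5.1 165
scene pile c [424.4 398.1] sz [  5.7 151.5] ang 85.6 145
scene pile c [428.1 459.9] sz [  5.6 150.5] ang 85.8 134
scene pile c [467.5 337.5] sz [ 35. 149.] ang 90.0 305
(520, 1040, 3)
```

View pics/maps.png

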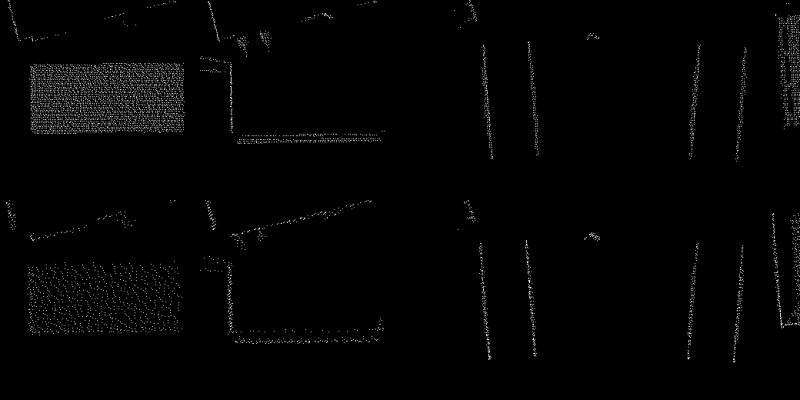

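Stack centre is about (0.4695, 0.318) with yaw +4.5°. The pile is about (0.4257, 0.4275) with yaw −4.4°. The tester origin is about (0.455, −0.298) with yaw about 1°. Sizes and heights agree with the text. Now I move over the trays for a close wrist view.

```bash
python3 -m pendant '[85,0,0,0,-0.141, 85,0,0,0,-0.141, 85,0,0,0,-0.14, 85,-4,-49,27,0, 85,-4,-49,27,0, 85,-4,-49,27,0, 85,-4,-49,27,0, 85,-4,-49,27,0, 85,0,0,0,0, 85,0,0,0,0]' 40
cat > look.py <<'E'
from h import *
import sys
np.set_printoptions(precision=1,suppress=True)
def trays(n,tag,boxes,show=False):
    o=r.get_obs(); c=cal(n); i,d=viewer.grab_frame(n); np.savez("/tmp/"+tag,i=i,d=d,W=c[1],K=c[0]); save(tag,i)
    P=cloud(n,d,c); ok=d>0
    print(n,"tcp",np.array(o["tcp_pos"])*1000,"heading",np.degrees(np.arctan2(*R.from_rotvec(o["orientation"]).as_matrix()[[1,0],2])))
    for nm,lo,hi,zl,zh in boxes:
        m=ok&np.all((P[...,:2]>lo)&(P[...,:2]<hi),-1)&(P[...,2]>zl)&(P[...,2]<zh)
        if m.sum()<20: print(nm,"few");continue
        ij=((P[m][:,:2]-lo)*1000).astype(int); S=((np.array(hi)-lo)*1000).astype(int)+2; im=np.zeros(S,np.uint8); im[ij[:,0],ij[:,1]]=255
        im2=cv2.morphologyEx(im,cv2.MORPH_CLOSE,np.ones((9,9))); k,l,s,_=cv2.connectedComponentsWithStats(im2)
        lab=l[ij[:,0],ij[:,1]]
        for j in range(1,k):
            q=P[m][lab==j]
            if s[j,4]<150 or len(q)<15: continue
            (a,b),sz,an=cv2.minAreaRect((q[:,:2]*1000).astype(np.float32))
            if sz[0]<sz[1]: an-=90; sz=sz[::-1]
            p=q[:,:2]-q[:,:2].mean(0); v=np.linalg.svd(p,full_matrices=False)[2][0]
            print(nm,"c",np.array([a,b]),"sz",np.array(sz),"ang",round(an,1),"pca",np.round(np.degrees(np.arctan2(v[1]*np.sign(v[0]),abs(v[0]))),2),"z",np.median(q[:,2])*1000,len(q))
STACK=("stack",(.36,.27),(.58,.37),.054,.068); PILE=("pile",(.32,.375),(.54,.5),.028,.040)
if __name__=="__main__": trays("wrist",sys.argv[1],[STACK,PILE])
E
python3 look.py w1
```

```text
clock: 2.15
tcp_pos: [0.4111, 0.3714, 0.2515]
orientation: [0.001, 1.571, 0.001]
contact_force: [-0.7, 0.2, 1.2]
grip_width: 0.0851
wrist tcp [411.1 371.4 251.5] heading 0.00783177890773149
stack c [465.9 348.6] sz [148.1   5. ] ang 4.5 pca 4.48 z 62.34520809156241 488
stack c [471.5 287. ] sz [150.    5.5] ang 4.3 pca 4.37 z 61.91590112221873 688
pile c [422.3 397.1] sz [147.3   5.1] ang -4.6 pca -4.54 z 35.18718813713395 451
pile c [428.1 458.6] sz [148.6   5.6] ang -4.4 pca -4.43 z 34.82834631689452 602
```

View pics/w1.png

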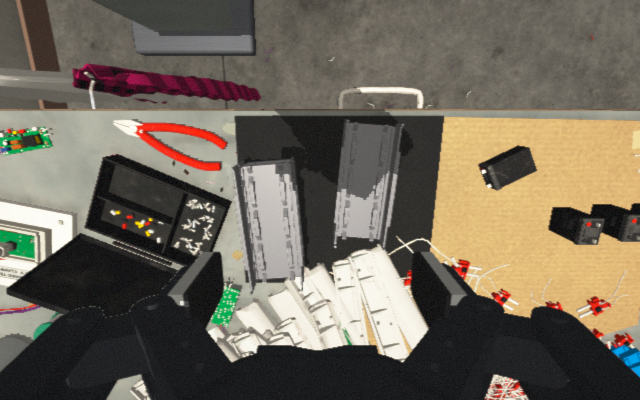

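The wrist view agrees: stack (468.7, 317.8) at +4.4°, shown at px (270,220). Pile is (425.2, 427.9) at −4.5°, shown at px (368,185). Next, the drawer.

```bash
python3 -m pendant '[40,0,-61,10,0, 20,0,-61,10,0, 0,0,-61,10,0, 0,0,-61,10,0, 0,0,-61,10,0, 0,0,-61,0,0, 0,0,-61,-10,0, 0,0,-61,-10,0, 0,0,-61,-10,0, 0,0,-61,-10,0, 0,0,-61,-10,0,0,0,0,-46,-0.0175, 0,0,0,0,0,0,0,0,0,0]'
cat > tl.py <<'E'
from look import *
trays("wrist",sys.argv[1],[("top",(.38,-.42),(.56,-.18),.060,.072),("front",(.3,-.42),(.44,-.18),.036,.050)])
E
python3 tl.py w2
```

```text
clock: 3.95
tcp_pos: [0.3671, -0.299, 0.2514]
orientation: [-0.016, 1.57, 0.016]
contact_force: [-0.3, 0.5, 0.8]
grip_width: -0.0
wrist tcp [ 367.1 -299.   251.4] heading 1.1691185295438264
top c [ 462.6 -300.3] sz [200.3  73.8] ang -88.9 pca -88.82 z 65.29079820362938 6612
front c [ 422.  -300.9] sz [198.3  17.7] ang -88.9 pca -89.45 z 42.824138450179596 970
```

View pics/w2.png

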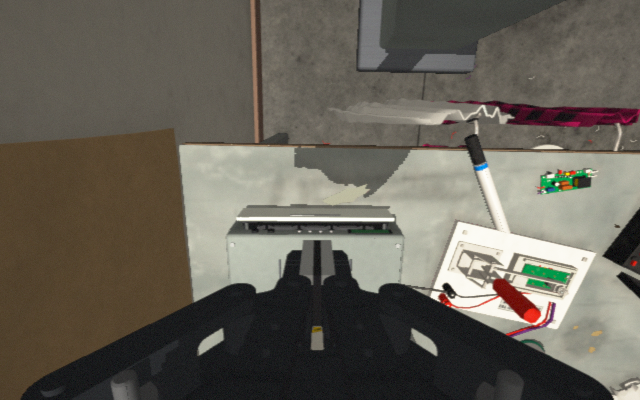

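```bash
python3 -m pendant '[0,57,0,0,0, 0,57,0,0,0, 0,57,0,0,0, 0,58,0,0,0, 0,0,0,0,0, 0,0,-1,15,0, 0,0,0,10,0, 0,0,0,0,0]' 60; python3 -m pendant '[0,0,0,4,0,0,0,0,4,0,0,0,0,3,0,0,0,0,0,0]'
```

```text
clock: 5.0
tcp_pos: [0.3936, -0.3011, 0.0243]
orientation: [-0.017, 1.566, 0.014]
contact_force: [-0.6, -0.4, 0.7]
grip_width: -0.0
clock: 5.5
tcp_pos: [0.4017, -0.3005, 0.0223]
orientation: [-0.014, 1.571, 0.014]
contact_force: [-0.3, -0.5, 0.2]
grip_width: -0.0002
```

```bash
python3 -m pendant '[0,0,0,3,0,0,0,0,3,0,0,0,0,0,0]'; python3 -m pendant '[0,0,0,3,0,0,0,0,2,0,0,0,0,0,0]'
```

```text
clock: 5.88
tcp_pos: [0.4062, -0.3004, 0.0221]
orientation: [-0.013, 1.573, 0.014]
contact_force: [-4.4, 0.4, 4.4]
grip_width: 0.0
clock: 6.25
tcp_pos: [0.4114, -0.3003, 0.0221]
orientation: [-0.013, 1.572, 0.014]
contact_force: [-4.7, -1.1, 2.4]
grip_width: -0.0003
```

```bash
python3 -m pendant '[0,0,0,2,0,0,0,0,2,0,0,0,0,0,0]'; python3 -m pendant '[0,0,0,-20,0,0,0,0,-25,0,0,0,0,-25,0,0,0,0,-25,0,0,0,0,0,0,0,0,0,0,0]'
```

```text
clock: 6.62
tcp_pos: [0.414, -0.3003, 0.022]
orientation: [-0.012, 1.574, 0.014]
contact_force: [-8.2, 0.2, 7.1]
grip_width: -0.0001
clock: 7.38
tcp_pos: [0.3228, -0.3022, 0.0225]
orientation: [-0.015, 1.569, 0.014]
contact_force: [-1.0, 0.4, 0.4]
grip_width: 0.0
```

```bash
python3 -m pendant '[0,-57,0,0,0,0,-57,0,0,0,0,-57,0,15,0,0,-57,0,15,0,0,0,0,15,0,0,0,0,0,0]'; python3 tl.py w3
```

```text
clock: 8.12
tcp_pos: [0.3681, -0.3004, 0.2501]
orientation: [-0.016, 1.57, 0.016]
contact_force: [-1.5, 0.3, -0.3]
grip_width: -0.0003
wrist tcp [ 368.1 -300.4  250.1] heading 1.174672159032005
top c [ 463.1 -300.2] sz [200.   75.6] ang -89.3 pca -88.8 z 65.28539783701187 6711
front c [ 348.3 -302.1] sz [183.    5.5] ang -89.1 pca -89.28 z 42.937628683685446 883
```

View pics/w3.png

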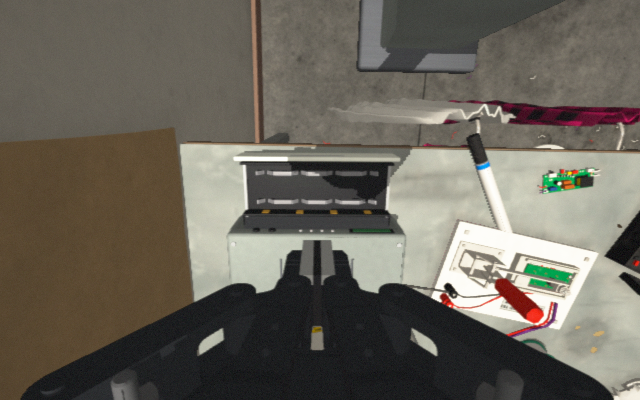

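The drawer has sprung out, with its bed at px (315,187) and the saddles showing light. I measure the saddles now.

```bash
cat > bed.py <<'E'
from h import *
import sys
np.set_printoptions(precision=1,suppress=True)
z=np.load("/tmp/%s.npz"%sys.argv[1]); P=cloud("wrist",z["d"],(z["K"],z["W"]))
g=z["i"].mean(-1)
m=(z["d"]>0)&(P[...,0]>.352)&(P[...,0]<.412)&(P[...,1]>-.385)&(P[...,1]<-.215)&(P[...,2]<.04)
hi=m&(P[...,2]>.0195)
k,l,s,c=cv2.connectedComponentsWithStats(hi.astype(np.uint8))
for j in range(1,k):
    if s[j,4]>=15:
        q=P[l==j]*1000; print(c[j],s[j,4],"mid",(q.min(0)+q.max(0))/2,"mean",q.mean(0),"ext",np.ptp(q,axis=0), g[l==j].mean())
print("floor z",np.median(P[m&~hi][:,2])*1000)
E
python3 bed.py w3
```

```text
[317.3 163.3] 602 mid [ 355.1 -299.9   28.1] mean [ 354.8 -300.6   31.2] ext [  5.1 169.7  14.6] 43.173311184939095
[257.2 173. ] 24 mid [ 369.4 -371.1   22. ] mean [ 369.2 -371.2   21.8] ext [4.8 5.7 4.7] 131.30555555555557
[281.7 173. ] 124 mid [ 368.9 -342.7   22.2] mean [ 368.6 -342.2   22.2] ext [ 5.3 29.7  5.3] 166.20430107526883
[316.1 173.3] 108 mid [ 368.1 -301.2   22.5] mean [ 368.1 -301.7   22.2] ext [ 5.1 32.   6. ] 134.2283950617284
[351.2 173.5] 103 mid [ 367.5 -260.2   21.9] mean [ 367.5 -260.3   22.2] ext [ 4.7 31.   4.8] 90.64724919093852
[375.4 173.7] 18 mid [ 367.5 -231.9   21.9] mean [ 367.3 -231.6   21.7] ext [4.8 4.4 3.3] 80.64814814814814
[258.5 201.2] 16 mid [ 403.9 -370.8   21.7] mean [ 403.9 -370.7   21.8] ext [4.7 3.4 3.9] 140.41666666666669
[282.8 201.5] 100 mid [ 403.5 -341.3   22.2] mean [ 403.4 -341.2   22.4] ext [ 5.  31.7  5.2] 170.43666666666667
[316.3 201.9] 116 mid [ 403.3 -301.1   22.1] mean [ 403.1 -300.8   22.4] ext [ 5.7 29.2  4.8] 158.4683908045977
[349.4 202. ] 118 mid [ 402.7 -260.5   22.2] mean [ 402.5 -260.7   22.2] ext [ 5.3 30.5  5.2] 152.9011299435028
[373.4 202.1] 19 mid [ 402.3 -232.    21.5] mean [ 402.2 -231.7   21.6] ext [4.8 4.8 3.9] 138.92982456140354
floor z 15.301562789349271
```

```bash
python3 -m pendant '[30,0,57,20,0, 60,0,57,20,0, 85,0,56,10,0, 85,0,56,10,0, 85,0,56,10,0, 85,0,56,10,0, 85,0,56,10,0, 85,0,56,8,0, 85,0,56,8,0, 85,0,56,8,0, 85,0,56,6,-0.0565, 85,0,0,0,0, 85,0,0,0,0]' 50; python3 look.py w4
```

```text
clock: 9.8
tcp_pos: [0.475, 0.3173, 0.2484]
orientation: [-0.06, 1.573, 0.055]
contact_force: [-0.7, -0.0, -0.4]
grip_width: 0.0847
wrist tcp [475.  317.3 248.4] heading 4.199192381480441
stack c [467.1 348.6] sz [149.6   5.1] ang 4.4 pca 4.41 z 62.119999951944834 618
stack c [472.3 286.9] sz [149.2   5.1] ang 4.4 pca 4.37 z 62.14226799397804 613
pile c [423.7 397. ] sz [150.    5.6] ang -4.5 pca -4.56 z 35.022267652324885 580
pile c [428.6 458.7] sz [149.4   6.2] ang -4.6 pca -4.48 z 34.45296199687534 824
```

```bash
python3 -m pendant '[80,60,1,-5,0, 80,60,0,0,0, 80,60,0,0,0, 80,32,0,0,0, 80,0,0,0,0, 60,0,0,0,0, 55,0,0,0,0, 55,0,0,0,0, 55,0,0,0,0]' 50
```

```text
clock: 10.98
tcp_pos: [0.4718, 0.32, 0.0402]
orientation: [-0.057, 1.567, 0.059]
contact_force: [-0.5, -0.8, 7.8]
grip_width: 0.0612
```

```bash
python3 -m pendant '[55,0,0,0,0,55,0,0,0,0]'; python3 -m pendant '[55,-20,0,0,0,55,-25,0,0,0,55,-40,0,0,0,55,-40,0,0,0,55,-35,0,0,0,55,0,0,0,0,55,0,0,0,0]'
python3 - <<'E'
from look import *
trays("wrist","w5",[("held",(.36,.23),(.58,.41),.17,.26),("lower",(.36,.27),(.58,.37),.028,.042),PILE])
E
```

```text
clock: 11.22
tcp_pos: [0.4718, 0.32, 0.0402]
orientation: [-0.057, 1.567, 0.059]
contact_force: [-0.9, -1.1, 7.9]
grip_width: 0.0608
clock: 12.1
tcp_pos: [0.4699, 0.3192, 0.1979]
orientation: [-0.059, 1.571, 0.058]
contact_force: [-0.3, 0.2, -2.3]
grip_width: 0.0611
wrist tcp [469.9 319.2 197.9] heading 4.257186135911767
held c [458.9 318.2] sz [132.7 127.1] ang 4.5 pca 6.24 z 200.97647507022106 53545
lower few
pile c [399.5 398.8] sz [100.4   5.2] ang -4.5 pca -4.91 z 34.99754871915756 551
pile c [428.3 458.7] sz [149.5   6.1] ang -4.3 pca -4.44 z 34.33443198141373 1159
```

View pics/w5.png

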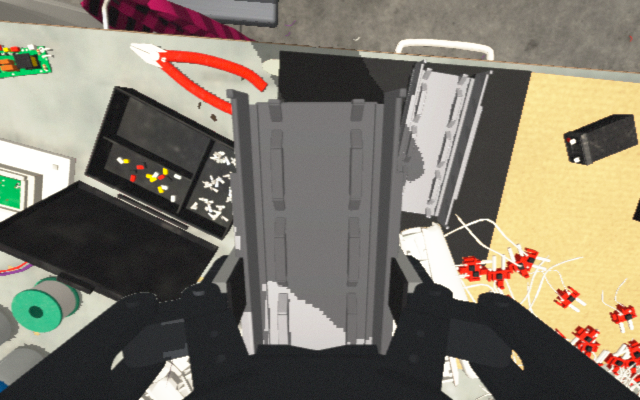

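The empty tray is held straight (px 235–405 wide, one tray only). The pile is undisturbed at px (440,150). I measure the held tray in the hand.

```bash
cat > held.py <<'E'
from h import *
import sys
np.set_printoptions(precision=1,suppress=True)
def held(tag):
    z=np.load("/tmp/%s.npz"%tag); W=z["W"]; P=cloud("wrist",z["d"],(z["K"],W)); o=r.get_obs()
    T=R.from_rotvec(o["orientation"]).as_matrix(); Q=(P-np.array(o["tcp_pos"]))@T*1000   # tool frame mm
    m=(z["d"]>0)&(Q[...,0]>-30)&(Q[...,0]<-16)&(abs(Q[...,1])<45)&(abs(Q[...,2])<90)&(Q[...,2]<-18)
    for s in(-1,1):
        q=Q[m&(Q[...,1]*s>20)]; 
        f=np.polyfit(q[:,2],q[:,1],1); print("wall",s,"n",len(q),"y at z=0",round(f[1],2),"ang",round(np.degrees(f[0]),2),"y med",np.median(q[:,1]),"zmin",np.percentile(q[:,2],1),"x",np.median(q[:,0]),"z range",q[:,2].min(),q[:,2].max())
held(sys.argv[1])
E
python3 held.py w5
```

```text
wall -1 n 1985 y at z=0 -31.36 ang -1.51 y med -29.693468070533292 zmin -76.59241852498108 x -22.382247798687285 z range -77.02558008761137 -18.02130135150316
wall 1 n 1986 y at z=0 31.12 ang 1.88 y med 29.194709778382318 zmin -76.69607220436268 x -22.322450005387548 z range -77.35106954683381 -18.037030016066957
```

```bash
python3 -m pendant '[55,0,0,0,0.08,55,0,0,0,0.075,55,0,26,-13,0,55,0,26,-13,0,55,0,26,-13,0,55,0,27,-12,0,55,0,0,0,0,55,0,0,0,0]'
python3 - <<'E'
from look import *
trays("wrist","w6",[("lower",(.36,.27),(.58,.37),.028,.042),("pile",(.32,.375),(.54,.5),.028,.040)])
trays("top","t6",[("lower",(.36,.27),(.58,.37),.028,.042),("pile",(.32,.375),(.54,.5),.028,.040),("heldtop",(.32,.34),(.54,.5),.21,.23)])
E
python3 held.py w6
```

```text
clock: 13.15
tcp_pos: [0.4281, 0.4271, 0.1971]
orientation: [0.062, 1.571, -0.066]
contact_force: [-0.4, -0.6, -1.8]
grip_width: 0.061
wrist tcp [428.1 427.1 197.1] heading -4.651066320124719
lower c [459.8 286.6] sz [126.2   6.2] ang 3.9 pca 4.07 z 34.71070372683799 868
pile few
top tcp [428.5 426.8 197.4] heading -4.707131098578802
lower c [466.9 341.3] sz [148.8  20.6] ang 1.0 pca 3.69 z 34.86135087495795 164
lower c [471.5 287.2] sz [148.9  11.2] ang 1.3 pca 4.15 z 35.201453210104816 122
pile c [424.6 395.9] sz [148.1   6.1] ang -4.5 pca -4.55 z 34.99619910436369 131
pile c [427.8 457.9] sz [148.4   7.2] ang -4.1 pca -4.35 z 34.026492691505375 171
heldtop c [382.  398.4] sz [65.3  7.8] ang -6.3 pca -5.38 z 218.6510957601313 127
heldtop c [383.5 459.4] sz [56.2  6.3] ang -3.5 pca -3.49 z 217.6901529466183 139
heldtop c [471.  391.3] sz [55.3  5.3] ang -4.9 pca -3.36 z 218.54227514206025 101
heldtop c [481. 452.] sz [44.4  6. ] ang -4.8 pca -5.12 z 217.34831365354057 94
wall -1 n 1902 y at z=0 -31.54 ang -1.48 y med -29.99909834339345 zmin -77.36467657246335 x -21.28382987752073 z range -77.80650972536105 -18.100572398257995
wall 1 n 1903 y at z=0 31.15 ang 1.96 y med 29.17289554749244 zmin -77.62937658150376 x -21.168468162677915 z range -78.19059558652827 -18.039327265722804
```

View pics/w6.png

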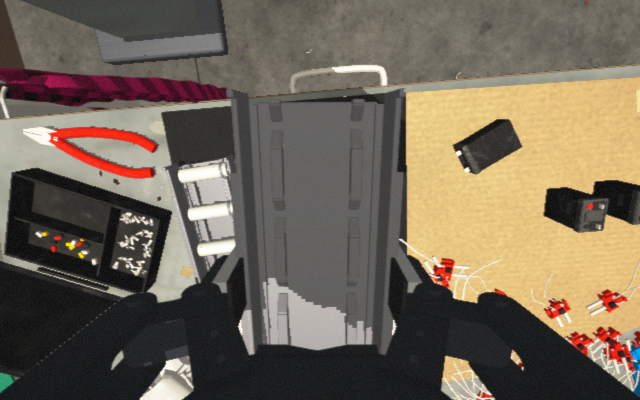

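Three cells so far show at px (205,170), (210,210) and (218,247). The held tray is about 1 mm short in y. I lower it gently.

```bash
python3 -m pendant '[55,40,1,0,0,55,40,0,0,0,55,40,0,0,0,55,20,0,0,0,55,8,0,0,0,55,0,0,0,0,55,0,0,0,0]'; python3 -m pendant '[55,2,0,0,0,55,2,0,0,0,55,2,0,0,0,55,0,0,0,0]'
```

```text
clock: 14.12
tcp_pos: [0.429, 0.4301, 0.0517]
orientation: [0.065, 1.568, -0.062]
contact_force: [-0.5, 0.5, -2.6]
grip_width: 0.0609
clock: 14.62
tcp_pos: [0.4281, 0.4292, 0.0441]
orientation: [0.063, 1.57, -0.064]
contact_force: [-0.8, 0.0, -2.1]
grip_width: 0.0605
```

```bash
python3 -m pendant '[55,2,0,0,0,55,0,0,0,0]'
```

```text
clock: 14.88
tcp_pos: [0.4281, 0.4292, 0.0421]
orientation: [0.063, 1.57, -0.064]
contact_force: [-0.7, -1.0, -1.4]
grip_width: 0.0607
```

```bash
python3 -m pendant '[55,1.5,0,0,0,55,1,0,0,0,55,0,0,0,0]'
```

```text
clock: 15.25
tcp_pos: [0.4283, 0.4294, 0.0403]
orientation: [0.064, 1.57, -0.063]
contact_force: [-2.7, -2.1, 4.5]
grip_width: 0.0606
```

Seated at 40.3 mm, the same height as at the grasp. I release and look.

```bash
python3 -m pendant '[68,0,0,0,0,75,0,0,0,0,80,0,0,0,0,80,0,0,0,0,80,-40,0,0,0,80,-50,0,0,0,80,-50,0,0,0,80,-60,-40,0,0,80,0,-40,0,0.0,80,0,0,0,0,80,0,0,0,0]'
python3 - <<'E'
from look import *
trays("wrist","w7",[("lower",(.36,.26),(.58,.37),.030,.042),("pile",(.32,.375),(.54,.5),.028,.040),("piletop",(.32,.375),(.54,.5),.055,.07)])
for k in range(4): print(k,[(np.array(x["location"])*1000,round(x["score"],2)) for x in nets.look_for("cell_%d_plus"%k,"wrist")[:5]]) if k==0 else 0
print([(np.array(x["location"])*1000,round(x["score"],2)) for x in nets.look_for("cell_0","wrist")[:6]])
E
```

```text
clock: 16.62
tcp_pos: [0.422, 0.3554, 0.2317]
orientation: [0.064, 1.57, -0.063]
contact_force: [-1.0, 1.0, -0.0]
grip_width: 0.0799
wrist tcp [422.  355.4 231.7] heading -4.617236565444698
lower c [466.2 348.6] sz [148.6   5. ] ang 4.4 pca 4.49 z 35.31885706680249 463
lower c [471.4 286.9] sz [149.5   5.6] ang 4.4 pca 4.38 z 35.13837994939317 571
pile c [425.6 426.5] sz [149.   64.2] ang -4.6 pca -4.68 z 37.27625367253407 5693
piletop c [423.5 397.8] sz [149.9   5.1] ang -4.4 pca -4.46 z 62.221808004515324 635
piletop c [427.8 459.6] sz [148.8   6. ] ang -4.3 pca -4.31 z 61.68838073995752 877
0 [(array([408.3, 310.4,  24.6]), 0.96)]
[(array([405.9, 313.7,  24.8]), 0.95), (array([489.8, 315.8,  27.7]), 0.76), (array([530.4, 324.2,  28.9]), 0.73), (array([445.2, 315.7,  24.4]), 0.64)]
```

View pics/w7.png

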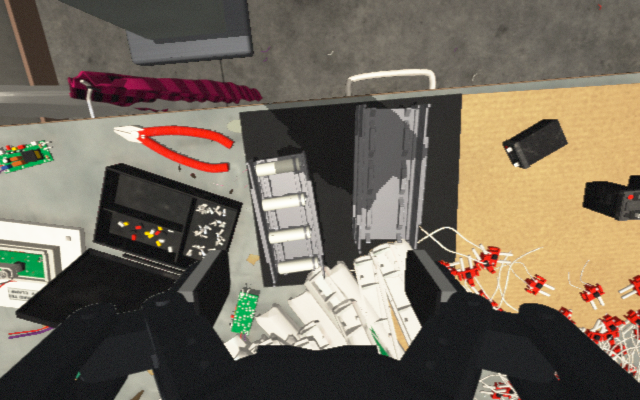

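All four channels are full, and the tray has nested on the pile (wall tops at z 62, yaw −4.4°). I zoom in to see the plus ends.

Run:
```python
import cv2
i=cv2.imread("pics/w7.png")[145:285,240:335]; cv2.imwrite("pics/c7.png",cv2.resize(i,None,fx=4,fy=4,interpolation=cv2.INTER_CUBIC))
```

```text
(no output)
```

View pics/c7.png

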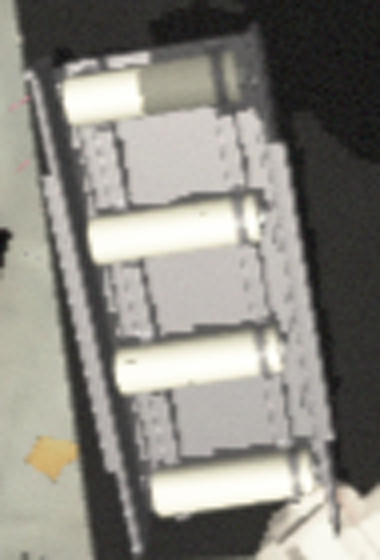

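Each grey plus band is on the right of the picture, which is +y in the world, in all four cells. I check for obstacles beyond the tray's far end, and the joints.

Run:
```python
from h import *
np.set_printoptions(precision=3,suppress=True)
print(np.array(r.get_obs()["joints"]))
z=np.load("/tmp/w4.npz");P=[cloud("wrist",z["d"],(z["K"],z["W"]))[z["d"]>0]]
for n in("top","scene"):
    q=np.load("/tmp/%s.npz"%n); P.append(cloud(n,q["d"])[q["d"]>0])
P=np.vstack(P[1:])
for x in np.arange(.54,.64,.01):
    print(round(x,2),[int(1000*np.max(np.r_[P[(abs(P[:,0]-x-.005)<.005)&(abs(P[:,1]-y-.01)<.01)][:,2],0])) for y in np.arange(.25,.38,.02)])
```

```text
[-0.887  0.275  0.088  1.857 -0.029  1.011  0.705]
0.54 [1, 7, 67, 38, 43, 67, 18]
0.55 [1, 6, 6, 25, 30, 20, 18]
0.56 [11, 6, 6, 6, 31, 25, 56]
0.57 [14, 3, 1, 16, 31, 62, 56]
0.58 [13, 2, 17, 19, 31, 63, 55]
0.59 [16, 16, 17, 19, 25, 63, 62]
0.6 [20, 53, 54, 65, 64, 61, 63]
0.61 [74, 56, 67, 65, 64, 47, 61]
0.62 [78, 64, 59, 67, 64, 33, 60]
0.63 [81, 72, 58, 66, 63, 59, 61]
```

```bash
python3 -m pendant '[60,10,0,0,-0.1728,40,10,0,0,-0.1728,28,0,0,0,-0.1728,28,0,0,0,-0.1728,28,0,0,0,-0.1728,28,0,0,0,-0.1728,28,0,0,0,-0.1728,28,0,0,0,-0.1728,28,0,0,0,-0.1728,28,0,0,0,-0.1728,28,0,18,-41,0,28,20,0,0,0,28,0,0,0,0]' 40
cat > cells.py <<'E'
from h import *
import sys
np.set_printoptions(precision=1,suppress=True)
# cells = points in a box, z between lo and hi, whitish/any; centre by component
def cells(tag,lo,hi,zl,zh,show=1):
    o=r.get_obs(); c=cal("wrist"); i,d=viewer.grab_frame("wrist"); np.savez("/tmp/"+tag,i=i,d=d,W=c[1],K=c[0]); save(tag,i)
    M=R.from_rotvec(o["orientation"]).as_matrix(); print("tcp",np.array(o["tcp_pos"])*1000,"heading",np.degrees(np.arctan2(M[1,2],M[0,2])))
    P=cloud("wrist",d,c); m=(d>0)&np.all((P[...,:2]>lo)&(P[...,:2]<hi),-1)&(P[...,2]>zl)&(P[...,2]<zh)
    k,l,s,ce=cv2.connectedComponentsWithStats(m.astype(np.uint8))
    for j in range(1,k):
        if s[j,4]<60: continue
        q=P[l==j]; (a,b),sz,an=cv2.minAreaRect((q[:,:2]*1000).astype(np.float32))
        if sz[0]<sz[1]: an-=90; sz=sz[::-1]
        print("px",ce[j],"c",np.array([a,b]),"sz",np.array(sz),"ang",round(an,1),"ztop",np.percentile(q[:,2],95)*1000,s[j,4])
if __name__=="__main__": 
    if sys.argv[2]=="t": cells(sys.argv[1],(.38,.285),(.56,.345),.0225,.031)
    else: cells(sys.argv[1],(.355,-.385),(.412,-.215),.0285,.036)
E
python3 cells.py w8 t
```

```text
clock: 18.4
tcp_pos: [0.4065, 0.3124, 0.1905]
orientation: [-1.266, 1.175, 1.267]
contact_force: [-0.0, -0.1, -0.3]
grip_width: 0.0284
tcp [406.5 312.4 190.5] heading 94.41010555691012
px [231.1 182.4] c [489.8 317.2] sz [48.1 13.5] ang -86.0 ztop 26.969146803124303 596
px [272.4 182.6] c [449.2 314.5] sz [48.7 12.9] ang -86.1 ztop 26.887948635328694 610
px [313.5 183.7] c [408.4 312.6] sz [49.  13.2] ang -86.1 ztop 26.838951062026243 595
px [190.1 184.3] c [530.8 322.3] sz [46.2 13.3] ang -85.7 ztop 27.072925221366617 571
px [165.4 195.4] c [554.7 333.8] sz [13.7 10.1] ang 23.0 ztop 29.409874164737293 124
px [301.3 213.6] c [419.5 342.8] sz [53.6  1.2] ang 4.3 ztop 30.713473488025677 127
```

View pics/w8.png

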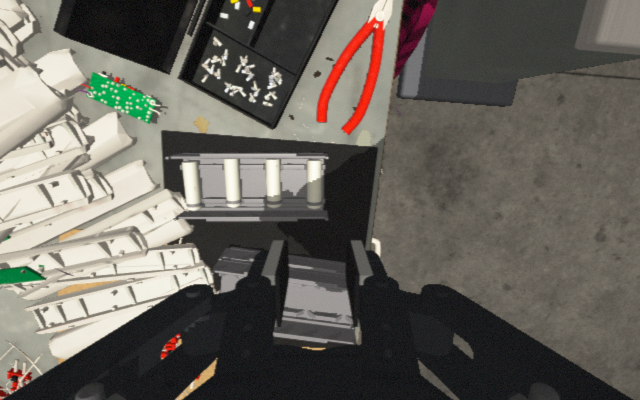

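```bash
python3 -m pendant '[28,60,-2,0,0,28,60,0,0,0,28,40,0,0,0,28,14,0,0,0,28,0,0,0,0,28,0,0,0,0]'
python3 - <<'E'
from h import *
o=r.get_obs();print(o["tcp_pos"],o["contact_force"])
E
```

```text
clock: 19.2
tcp_pos: [0.4105, 0.314, 0.0194]
orientation: [-1.265, 1.169, 1.264]
contact_force: [0.3, 0.4, 0.7]
grip_width: 0.028
[0.41052077 0.3139741  0.01942679] [0.26360039 0.41777193 0.70371978]
```

```bash
python3 -m pendant '[28,0,0,0,0,28,0,0,0,0,28,0,0,0,0]'
```

```text
clock: 19.58
tcp_pos: [0.4096, 0.3129, 0.0183]
orientation: [-1.265, 1.171, 1.265]
contact_force: [0.6, 0.2, 0.4]
grip_width: 0.0278
```

```bash
python3 -m pendant '[28,3,1,0,0,28,0,0,0,0,10,0,0,0,0,10,0,0,0,0,10,0,0,0,0]' 40
```

```text
clock: 20.2
tcp_pos: [0.4084, 0.3127, 0.0148]
orientation: [-1.265, 1.172, 1.265]
contact_force: [-0.6, -0.0, 0.5]
grip_width: 0.0126
```

```bash
python3 -m pendant '[10,-15,0,0,0,10,-30,0,0,0,10,-20,0,0,0.1628,10,-20,0,0,0.1628,10,-20,0,0,0.1628,10,-20,0,0,0.1628,10,-20,0,0,0.1628,10,-20,0,0,0.1628,10,-20,0,0,0.1628,10,-20,0,0,0.1628,10,-20,0,0,0.1628,10,-10,0,0,0.1628,10,0,0,0,0,10,0,0,0,0]' 50
```

```text
clock: 21.95
tcp_pos: [0.408, 0.3125, 0.2497]
orientation: [-0.018, 1.571, 0.018]
contact_force: [0.2, -0.2, -0.2]
grip_width: 0.0124
```

```bash
python3 -m pendant '[10,0,-55,15,0,10,0,-55,15,0,10,0,-55,15,0,10,0,-55,5,0,10,0,-55,0,0,10,0,-55,0,0,10,0,-55,-10,0,10,0,-55,-20,0,10,0,-55,-27,0,10,0,-56,-30,0,10,60,0,0,0,10,60,0,0,0,10,0,0,0,0,10,0,0,0,0]'; python3 cells.py w9 d; python3 bed.py w9 | head -9
```

```text
clock: 23.7
tcp_pos: [0.3832, -0.2384, 0.1312]
orientation: [-0.016, 1.57, 0.015]
contact_force: [0.6, 0.2, -0.1]
grip_width: 0.0121
tcp [ 383.2 -238.4  131.2] heading 1.1445743189290658
px [211.1 167.6] c [ 356.3 -304. ] sz [161.6   2.5] ang -90.0 ztop 34.3186894624297 477
[237.6 166.1] 1317 mid [ 355.  -300.    28.5] mean [ 354.7 -300.    31.3] ext [  5.1 169.6  14.1] 54.3313085294862
[153.8 179.9] 56 mid [ 369.1 -370.4   21.7] mean [ 369.  -370.7   21.5] ext [4.9 6.3 4.4] 129.04761904761907
[189.8 180.1] 242 mid [ 368.5 -341.7   21.9] mean [ 368.4 -341.4   22.3] ext [ 5.  30.6  4.9] 152.63085399449034
[241.  180.8] 238 mid [ 368.2 -301.    22. ] mean [ 368.1 -300.1   22.5] ext [ 5.3 30.1  4.9] 166.56442577030816
[290.6 180.9] 251 mid [ 367.6 -260.5   22.3] mean [ 367.4 -260.2   22.3] ext [ 5.4 30.1  5.7] 87.12881806108898
[326.1 180.9] 43 mid [ 367.2 -232.1   21.6] mean [ 367.  -231.7   21.6] ext [4.7 5.7 4.2] 81.37209302325581
[159.6 221. ] 50 mid [ 404.1 -369.8   21.6] mean [ 404.  -370.1   21.4] ext [5.  6.1 4.2] 128.18
[194.  221.1] 235 mid [ 403.3 -341.8   22.1] mean [ 403.3 -341.    22.3] ext [ 5.6 30.7  5.1] 145.03120567375885
[242.4 221.3] 219 mid [ 403.  -301.1   22. ] mean [ 402.6 -300.6   22.3] ext [ 5.  31.2  5. ] 152.74733637747337
```

View pics/w9.png

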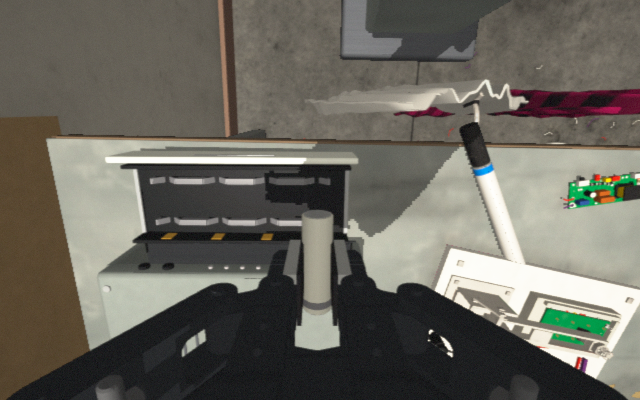

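```bash
python3 -m pendant '[10,50,-1,1,0,10,45,0,0,0,10,0,0,0,0,10,0,0,0,0,10,0,0,0,0]'
```

```text
clock: 24.38
tcp_pos: [0.3852, -0.2396, 0.037]
orientation: [-0.016, 1.566, 0.014]
contact_force: [-0.7, -0.3, 0.1]
grip_width: 0.0121
```

```bash
python3 -m pendant '[10,10,0,0,0,10,4,0,0,0,10,0,0,0,0,10,0,0,0,0]'; python3 -m pendant '[10,2,0,0,0,10,0,0,0,0,10,0,0,0,0]'
```

```text
clock: 24.88
tcp_pos: [0.3833, -0.239, 0.0207]
orientation: [-0.015, 1.571, 0.015]
contact_force: [0.3, 0.0, -0.3]
grip_width: 0.0121
clock: 25.25
tcp_pos: [0.3836, -0.2393, 0.0193]
orientation: [-0.015, 1.57, 0.015]
contact_force: [-1.4, 0.6, 8.5]
grip_width: 0.0123
```

```bash
python3 -m pendant '[18,-1,0,0,0,24,0,0,0,0,26,0,0,0,0,26,-30,0,0,0,26,-50,0,0,0,26,-50,0,0,0,26,0,0,0,0,26,0,0,0,0]'; python3 cells.py w10 d
```

```text
clock: 26.25
tcp_pos: [0.3833, -0.2384, 0.1494]
orientation: [-0.015, 1.571, 0.016]
contact_force: [0.3, -0.2, 0.6]
grip_width: 0.026
tcp [ 383.3 -238.4  149.4] heading 1.1336311022295984
px [212.1 163.9] c [ 356.3 -312. ] sz [145.9   2.5] ang 90.0 ztop 34.44759543215274 410
px [315.7 195.3] c [ 382.4 -239.4] sz [48.5 11.9] ang 0.7 ztop 31.9711603478572 726
```

Cell 1 is seated (top at z 32.0, centre (382.4, −239.4), aligned). On to cell 2.

```bash
python3 -m pendant '[28,-18,55,20,0,28,-18,55,20,0,28,-18,55,15,0,28,-18,55,10,0,28,-18,55,5,0,28,0,55,5,0,28,0,55,1,0,28,0,55,1,0,28,0,56,0,0,28,0,56,0,0,28,0,0,0,-0.1628,28,15,0,0,-0.1628,28,15,0,0,-0.1628,28,15,0,0,-0.1628,28,15,0,0,-0.1628,28,15,0,0,-0.1628,28,15,0,0,-0.1628,28,15,0,0,-0.1628,28,15,0,0,-0.1628,28,15,0,0,-0.1628]' 50; python3 -m pendant '[28,30,0,0,0,28,0,0,0,0,28,0,0,0,0]'; python3 cells.py w11 t
```

```text
clock: 28.8
tcp_pos: [0.4487, 0.3136, 0.1023]
orientation: [-1.269, 1.173, 1.271]
contact_force: [0.2, -0.3, -0.5]
grip_width: 0.0278
clock: 29.18
tcp_pos: [0.4497, 0.3142, 0.0745]
orientation: [-1.265, 1.174, 1.266]
contact_force: [-0.5, 0.8, 0.8]
grip_width: 0.0275
tcp [449.7 314.2  74.5] heading 94.35408929136644
px [182.7 181. ] c [532.1 291.9] sz [26.9  0.5] ang 4.7 ztop 30.498907764548527 126
px [253.1 220.6] c [489.2 317.2] sz [48.3 13.2] ang -86.1 ztop 26.755906251266513 1289
px [317.  222.8] c [448.3 314.4] sz [48.4 13.2] ang -86.1 ztop 26.839254129844736 1374
px [190.1 224.7] c [529.7 322. ] sz [46.5 13.6] ang -85.7 ztop 26.837519638283077 1356
px [151.1 242.3] c [553.9 334.1] sz [14.9 12.2] ang 12.6 ztop 29.294780606511683 324
px [330.6 269.3] c [438.1 344.4] sz [20.1  1.4] ang 4.1 ztop 30.43124191606542 163
px [391.8 269.3] c [396.8 341.3] sz [9.8 1.5] ang 0.9 ztop 30.31582769582945 91
```

```bash
python3 -m pendant '[28,40,1,0,0,28,15,0,0,0,28,3,0,0,0,28,0,0,0,0,28,0,0,0,0,28,0,0,0,0]'
```

```text
clock: 29.98
tcp_pos: [0.4493, 0.3147, 0.0175]
orientation: [-1.265, 1.171, 1.265]
contact_force: [0.6, 0.0, -0.5]
grip_width: 0.0284
```

```bash
python3 -m pendant '[28,2.5,0,0,0,28,0,0,0,0,10,0,0,0,0,10,0,0,0,0,10,0,0,0,0,10,-15,0,0,0,10,-30,0,0,0,10,-20,0,0,0.1628,10,-20,0,0,0.1628,10,-20,0,0,0.1628,10,-20,0,0,0.1628,10,-20,0,0,0.1628,10,-20,0,0,0.1628,10,-20,0,0,0.1628,10,-20,0,0,0.1628,10,-20,0,0,0.1628,10,-10,0,0,0.1628,10,0,0,0,0]' 50
```

```text
clock: 32.22
tcp_pos: [0.449, 0.3147, 0.2508]
orientation: [-0.015, 1.569, 0.018]
contact_force: [0.4, 0.2, -0.2]
grip_width: 0.0123
```

```bash
python3 -m pendant '[10,0,-54,0,0,10,0,-54,0,0,10,0,-54,0,0,10,0,-54,0,0,10,0,-54,0,0,10,0,-54,0,0,10,0,-54,-5,0,10,0,-54,-12,0,10,0,-54,-19,0,10,0,-54,-20,0,10,0,-54,-20,0,10,60,0,0,0,10,60,0,0,0,10,50,0,0,0,10,25,0,0,0,10,0,0,0,0,10,0,0,0,0,10,0,0,0,0]'
```

```text
clock: 34.48
tcp_pos: [0.3852, -0.2814, 0.0556]
orientation: [-0.016, 1.568, 0.015]
contact_force: [0.5, -0.3, -0.3]
grip_width: 0.0123
```

```bash
python3 -m pendant '[10,20,0.8,1,0,10,10,0,0,0,10,3,0,0,0,10,0,0,0,0,10,0,0,0,0]'; python3 -m pendant '[10,2,0,0,0,10,0,0,0,0,10,0,0,0,0]'
```

```text
clock: 35.1
tcp_pos: [0.3855, -0.2804, 0.0217]
orientation: [-0.015, 1.57, 0.015]
contact_force: [-0.1, 0.1, 0.4]
grip_width: 0.012
clock: 35.48
tcp_pos: [0.3855, -0.2802, 0.0194]
orientation: [-0.015, 1.57, 0.015]
contact_force: [0.3, 0.2, 0.8]
grip_width: 0.012
```

```bash
python3 -m pendant '[10,0.7,0,0,0,10,0,0,0,0,18,0,0,0,0,24,0,0,0,0,26,0,0,0,0,26,-30,0,0,0,26,-50,0,0,0,26,-50,0,0,0,26,0,0,0,0,26,0,0,0,0]'; python3 cells.py w12 d
```

```text
clock: 36.72
tcp_pos: [0.3851, -0.2796, 0.1482]
orientation: [-0.015, 1.571, 0.016]
contact_force: [-0.0, 0.4, -0.0]
grip_width: 0.0259
tcp [ 385.1 -279.6  148.2] heading 1.130904620474194
px [264.8 162.9] c [ 356.3 -308.8] sz [151.4   2.5] ang 90.0 ztop 34.37501426412766 420
px [364.1 194.7] c [ 382.6 -239.8] sz [48.7 12.5] ang 0.8 ztop 32.055589681241116 732
px [315.9 196.3] c [ 384.8 -280.4] sz [48.3 12.1] ang 0.7 ztop 31.906076693095294 735
```

```bash
python3 -m pendant '[28,-18,54,20,0,28,-18,54,20,0,28,-18,54,20,0,28,-18,54,20,0,28,-18,54,15,0,28,0,54,10,0,28,0,54,5,0,28,0,54,3,0,28,0,54,3,0,28,0,54,0,0,28,0,54,0,0,28,0,0,0,-0.181,28,15,0,0,-0.181,28,15,0,0,-0.181,28,15,0,0,-0.181,28,15,0,0,-0.181,28,15,0,0,-0.181,28,15,0,0,-0.181,28,15,0,0,-0.181,28,15,0,0,-0.18]' 50; python3 -m pendant '[28,45,0,0,0,28,0,0,0,0,28,0,0,0,0]'; python3 cells.py w13 t
```

```text
clock: 39.28
tcp_pos: [0.4888, 0.3151, 0.116]
orientation: [-1.269, 1.173, 1.271]
contact_force: [-0.5, -0.3, 0.3]
grip_width: 0.0282
clock: 39.65
tcp_pos: [0.4899, 0.3157, 0.0737]
orientation: [-1.265, 1.173, 1.265]
contact_force: [0.3, 0.5, 0.4]
grip_width: 0.0278
tcp [489.9 315.7  73.7] heading 94.34241800295172
px [251.2 183.9] c [530.8 291.9] sz [28.9  0.6] ang 4.2 ztop 30.58652320402762 137
px [316.5 225.6] c [488.8 317.3] sz [48.3 12.6] ang -86.1 ztop 26.858270964571897 1360
px [252.4 224.7] c [529.5 321.7] sz [46.  12.9] ang -86.1 ztop 26.85915244351867 1205
px [213.2 245. ] c [554.6 333.8] sz [14.9 12.1] ang 17.0 ztop 29.072601294502594 317
px [424.2 272.3] c [416.3 342.9] sz [49.9  2. ] ang 4.1 ztop 30.611375444249827 461
```

```bash
python3 -m pendant '[28,40,1,1.5,0,28,17,0,0,0,28,3,0,0,0,28,0,0,0,0,28,0,0,0,0,28,0,0,0,0]'
```

```text
clock: 40.45
tcp_pos: [0.4892, 0.3177, 0.0144]
orientation: [-1.265, 1.171, 1.265]
contact_force: [0.6, -0.4, 0.3]
grip_width: 0.028
```

```bash
python3 -m pendant '[10,0,0,0,0,10,0,0,0,0,10,0,0,0,0,10,-15,0,0,0,10,-30,0,0,0,10,-20,0,0,0.1628,10,-20,0,0,0.1628,10,-20,0,0,0.1628,10,-20,0,0,0.1628,10,-20,0,0,0.1628,10,-20,0,0,0.1628,10,-20,0,0,0.1628,10,-20,0,0,0.1628,10,-20,0,0,0.1628,10,-10,0,0,0.1628,10,0,0,0,0,10,0,0,0,0]' 50
```

```text
clock: 42.58
tcp_pos: [0.4882, 0.3172, 0.2483]
orientation: [-0.018, 1.572, 0.018]
contact_force: [-0.9, 0.5, -0.3]
grip_width: 0.0123
```

```bash
python3 -m pendant '[10,0,-53,0,0,10,0,-53,0,0,10,0,-53,0,0,10,0,-53,0,0,10,0,-53,-5,0,10,0,-53,-10,0,10,0,-53,-12,0,10,0,-53,-15,0,10,0,-53,-18,0,10,0,-53,-18,0,10,0,-53,-19,0,10,0,-53,-20,0,10,60,0,0,0,10,60,0,0,0,10,50,0,0,0,10,22,0,0,0,10,0,0,0,0,10,0,0,0,0,10,0,0,0,0]'
```

```text
clock: 44.95
tcp_pos: [0.3847, -0.3212, 0.0577]
orientation: [-0.016, 1.569, 0.015]
contact_force: [0.2, -0.6, -0.0]
grip_width: 0.012
```

```bash
python3 -m pendant '[10,22,0,1,0,10,10,0,0,0,10,3,0,0,0,10,0,0,0,0,10,0,0,0,0]'; python3 -m pendant '[10,2,0,0,0,10,0,0,0,0,10,0,0,0,0]'
```

```text
clock: 45.58
tcp_pos: [0.3852, -0.321, 0.022]
orientation: [-0.015, 1.57, 0.015]
contact_force: [0.4, 0.2, -0.5]
grip_width: 0.0122
clock: 45.95
tcp_pos: [0.385, -0.3208, 0.0196]
orientation: [-0.015, 1.571, 0.015]
contact_force: [1.4, 0.5, 0.2]
grip_width: 0.0125
```

```bash
python3 -m pendant '[10,1,0,0,0,10,0,0,0,0,18,0,0,0,0,24,0,0,0,0,26,0,0,0,0,26,-30,0,0,0,26,-50,0,0,0,26,-50,0,0,0,26,0,0,0,0,26,0,0,0,0]'; python3 cells.py w14 d
```

```text
clock: 47.2
tcp_pos: [0.3849, -0.3201, 0.1482]
orientation: [-0.015, 1.571, 0.016]
contact_force: [0.0, 0.1, 0.6]
grip_width: 0.026
tcp [ 384.9 -320.1  148.2] heading 1.1336898412869199
px [315.2 164.2] c [ 355.5 -300.4] sz [169.1   2.9] ang -89.2 ztop 34.32941494199353 453
px [315.2 195.2] c [ 383.6 -321.6] sz [49.  12.4] ang 0.7 ztop 31.956267656811573 737
px [411.7 195.7] c [ 382.7 -240.1] sz [49.3 12.6] ang 0.6 ztop 31.93700128741997 730
px [363.4 197.4] c [ 384.8 -280.7] sz [48.7 12.4] ang 1.0 ztop 31.99192248360827 711
```

```bash
python3 -m pendant '[24,-18,53,20,0,24,-18,53,20,0,24,-18,53,20,0,24,-18,53,20,0,24,-18,53,20,0,24,0,53,15,0,24,0,53,15,0,24,0,53,10,0,24,0,53,10,0,24,0,53,7,0,24,0,53,0,0,24,0,53,0,0]' 50;  python3 -m pendant '[24,0,0,0,-0.181,24,15,0,0,-0.181,24,15,0,0,-0.181,24,15,0,0,-0.181,24,15,0,0,-0.181,24,15,0,0,-0.181,24,15,0,0,-0.181,24,15,0,0,-0.181,24,15,0,0,-0.18,24,45,0,0,0,24,0,0,0,0,24,0,0,0,0]'; python3 cells.py w15 t
python3 - <<'E'
import cv2
i=cv2.imread("pics/w15.png")[120:330,180:460]; cv2.imwrite("pics/c15.png",cv2.resize(i,None,fx=2.5,fy=2.5))
E
```

```text
clock: 48.75
tcp_pos: [0.5289, 0.3194, 0.2366]
orientation: [-0.016, 1.573, 0.013]
contact_force: [-0.6, -0.7, 0.4]
grip_width: 0.0242
clock: 50.25
tcp_pos: [0.5299, 0.3179, 0.0737]
orientation: [-1.265, 1.173, 1.265]
contact_force: [0.3, 0.0, -0.0]
grip_width: 0.024
tcp [529.9 317.9  73.7] heading 94.34168794117618
px [319.6 185.1] c [529.2 291.7] sz [30.4  0.7] ang 4.3 ztop 29.934205902791472 151
px [316.3 228.8] c [529.  322.1] sz [46.7 12.8] ang -85.2 ztop 26.764411435480685 1335
px [272.3 242.6] c [556.5 332. ] sz [10.7  6.2] ang 48.2 ztop 27.03075195642081 114
px [482.1 273.4] c [418.5 343. ] sz [56.3  1.9] ang 3.9 ztop 30.614525426920338 505
```

View pics/c15.png

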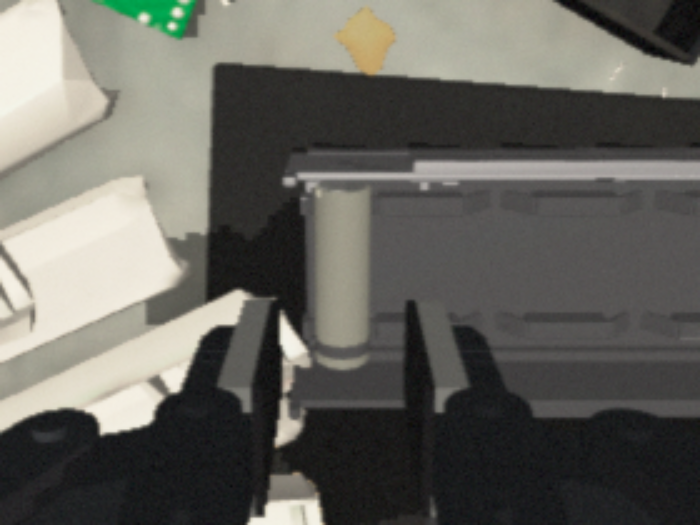

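The white part reaches in near the plus end of the last cell, at crop px (300,350). I measure its nearest edge from earlier clouds.

Run:
```python
from h import *
np.set_printoptions(precision=1,suppress=True)
for t in("w11","w13"):
    z=np.load("/tmp/%s.npz"%t); P=cloud("wrist",z["d"],(z["K"],z["W"]))[z["d"]>0]*1000
    q=P[(P[:,0]>537)&(P[:,0]<575)&(P[:,1]>300)&(P[:,1]<345)&(P[:,2]>8)&(P[:,2]<80)]
    print(t)
    for y in range(300,345,3):
        s=q[(q[:,1]>=y)&(q[:,1]<y+3)]
        print(y,[int(s[(s[:,0]>=x)&(s[:,0]<x+3)][:,2].max(initial=0)) for x in range(537,575,3)])
```

```text
w11
300 [23, 10, 0, 0, 0, 0, 0, 0, 0, 0, 0, 0, 0]
303 [22, 18, 0, 0, 0, 0, 0, 0, 0, 0, 0, 0, 0]
306 [23, 18, 0, 0, 0, 0, 0, 0, 0, 0, 0, 0, 0]
309 [23, 0, 0, 0, 0, 0, 0, 0, 0, 0, 0, 0, 0]
312 [22, 0, 0, 0, 0, 0, 0, 0, 0, 0, 0, 0, 0]
315 [22, 0, 0, 0, 0, 0, 0, 0, 0, 0, 0, 0, 0]
318 [0, 0, 0, 0, 0, 0, 0, 0, 0, 0, 0, 0, 0]
321 [0, 0, 0, 0, 0, 0, 0, 0, 0, 0, 0, 0, 12]
324 [0, 0, 0, 0, 0, 0, 0, 0, 0, 0, 0, 0, 13]
327 [0, 0, 0, 0, 26, 25, 24, 0, 0, 0, 0, 9, 12]
330 [0, 0, 0, 28, 27, 27, 26, 25, 24, 0, 0, 9, 10]
333 [0, 0, 13, 29, 29, 29, 28, 26, 27, 25, 24, 0, 9]
336 [18, 0, 16, 22, 28, 29, 29, 29, 28, 27, 26, 26, 0]
339 [18, 13, 13, 22, 22, 21, 29, 30, 30, 29, 29, 27, 27]
342 [18, 12, 17, 20, 19, 0, 13, 28, 29, 30, 30, 29, 28]
w13
300 [23, 10, 0, 0, 0, 0, 0, 0, 0, 0, 0, 0, 0]
303 [19, 18, 0, 0, 0, 0, 0, 0, 0, 0, 0, 0, 0]
306 [22, 18, 0, 0, 0, 0, 0, 0, 0, 0, 0, 0, 0]
309 [21, 0, 0, 0, 0, 0, 0, 0, 0, 0, 0, 0, 0]
312 [0, 0, 0, 0, 0, 0, 0, 0, 0, 0, 0, 0, 0]
315 [10, 0, 0, 0, 0, 0, 0, 0, 0, 0, 0, 0, 0]
318 [10, 0, 0, 0, 0, 0, 0, 0, 0, 0, 0, 0, 0]
321 [9, 0, 0, 0, 0, 0, 0, 0, 0, 0, 0, 0, 11]
324 [10, 0, 0, 0, 0, 0, 0, 0, 0, 0, 0, 0, 12]
327 [10, 0, 0, 0, 24, 24, 24, 0, 0, 0, 0, 9, 12]
330 [10, 0, 0, 29, 27, 27, 26, 25, 24, 0, 0, 10, 11]
333 [0, 0, 15, 28, 29, 29, 27, 26, 26, 25, 23, 0, 0]
336 [19, 0, 14, 17, 28, 29, 29, 28, 27, 28, 27, 26, 24]
339 [19, 12, 13, 22, 22, 0, 29, 30, 30, 29, 29, 28, 26]
342 [17, 13, 19, 21, 20, 14, 14, 28, 30, 30, 30, 29, 29]
```

```bash
python3 -m pendant '[19,20,1,1.5,0,19,15,0,0,0,19,5,0,0,0,19,0,0,0,0,19,0,0,0,0,19,0,0,0,0,19,0,0,0,0]'
```

```text
clock: 51.18
tcp_pos: [0.5288, 0.3197, 0.0339]
orientation: [-1.265, 1.171, 1.265]
contact_force: [0.8, 0.2, -0.9]
grip_width: 0.0191
```

```bash
python3 -m pendant '[19,6,0,0,0,19,6,0,0,0,19,6,0,0,0,19,0,0,0,0,19,0,0,0,0]'
```

```text
clock: 51.8
tcp_pos: [0.5287, 0.3195, 0.0155]
orientation: [-1.265, 1.172, 1.265]
contact_force: [0.0, 0.3, 0.5]
grip_width: 0.0188
```

```bash
python3 -m pendant '[10,0.5,0,0,0,10,0,0,0,0,10,0,0,0,0,10,-10,0,0,0,10,-35,0,0,0,10,-20,0,0,0.1628,10,-20,0,0,0.1628,10,-20,0,0,0.1628,10,-20,0,0,0.1628,10,-20,0,0,0.1628,10,-20,0,0,0.1628,10,-20,0,0,0.1628,10,-20,0,0,0.1628,10,-20,0,0,0.1628,10,-10,0,0,0.1628,10,0,0,0,0,10,0,0,0,0]' 50
```

```text
clock: 53.92
tcp_pos: [0.5281, 0.3195, 0.2496]
orientation: [-0.018, 1.572, 0.018]
contact_force: [-0.2, 0.8, -0.6]
grip_width: 0.0119
```

```bash
python3 -m pendant '[10,0,-52,0,0,10,0,-52,0,0,10,0,-52,0,0,10,0,-52,0,0,10,0,-52,-10,0,10,0,-52,-15,0,10,0,-52,-15,0,10,0,-52,-15,0,10,0,-52,-20,0,10,0,-52,-20,0,10,0,-52,-20,0,10,0,-52,-20,0,10,0,-54,-25,0,10,60,0,0,0,10,60,0,0,0,10,0,0,0,0,10,0,0,0,0]'
python3 - <<'E'
from h import *
np.set_printoptions(precision=1,suppress=True)
o=r.get_obs(); c=cal("wrist"); i,d=viewer.grab_frame("wrist"); save("w16",i)
P=cloud("wrist",d,c); T=R.from_rotvec(o["orientation"]).as_matrix(); Q=(P-np.array(o["tcp_pos"]))@T*1000
m=(d>0)&(abs(Q[...,1])<9)&(abs(Q[...,2])<40)&(Q[...,0]>-25)&(Q[...,0]<3)
q=Q[m]; print("tool z extent",q[:,2].min(),q[:,2].max(),"x",q[:,0].min(),len(q))
E
```

```text
clock: 56.05
tcp_pos: [0.3821, -0.3623, 0.1317]
orientation: [-0.016, 1.57, 0.015]
contact_force: [0.6, -0.3, 0.4]
grip_width: 0.0122
tool z extent -22.54728547747429 27.36866572432551 x -24.914379759196773 3250
```

```bash
python3 -m pendant '[10,50,0,1.5,0,10,40,0,0,0,10,12,0,0,0,10,5,0,0,0,10,0,0,0,0,10,0,0,0,0,10,0,0,0,0]'; python3 -m pendant '[10,2,0,0,0,10,0,0,0,0,10,0,0,0,0]'
```

```text
clock: 56.98
tcp_pos: [0.3836, -0.3616, 0.0238]
orientation: [-0.016, 1.57, 0.015]
contact_force: [0.1, 0.9, -0.5]
grip_width: 0.0122
clock: 57.35
tcp_pos: [0.3833, -0.3616, 0.0212]
orientation: [-0.015, 1.57, 0.015]
contact_force: [0.4, 0.1, 1.3]
grip_width: 0.0123
```

```bash
python3 -m pendant '[10,0,-0.7,0,0,10,1.5,0,0,0,10,0,0,0,0,10,0,0,0,0]'; python3 -m pendant '[18,0,0,0,0,24,0,0,0,0,26,0,0,0,0,26,-30,0,0,0,26,-50,0,0,0,26,-50,0,0,0,26,0,0,0,0,26,0,0,0,0]'; python3 cells.py w17 d;python3 - <<'E'
import cv2
i=cv2.imread("pics/w17.png")[140:260,280:500]; cv2.imwrite("pics/c17.png",cv2.resize(i,None,fx=3,fy=3))
E
```

```text
clock: 57.85
tcp_pos: [0.3835, -0.3623, 0.0202]
orientation: [-0.015, 1.57, 0.015]
contact_force: [-0.5, 2.5, 10.0]
grip_width: 0.012
clock: 58.85
tcp_pos: [0.3829, -0.3614, 0.149]
orientation: [-0.015, 1.571, 0.016]
contact_force: [-0.2, 0.3, -0.3]
grip_width: 0.0263
tcp [ 382.9 -361.4  149. ] heading 1.116592479159507
px [343.5 167.1] c [ 355.5 -329.7] sz [110.5   2.9] ang -88.9 ztop 34.2985930218212 341
px [456.8 168.6] c [ 355.5 -244.3] sz [57.6  1.4] ang -88.8 ztop 34.01439381978783 97
px [363.5 198.4] c [ 384.  -321.9] sz [49.1 12.4] ang 0.4 ztop 31.989449891880835 716
px [459.3 198.6] c [ 382.6 -240.2] sz [48.8 12.9] ang 0.2 ztop 31.878460667343123 707
px [315.5 200.1] c [ 386.5 -362.5] sz [49.2 13.1] ang 0.7 ztop 32.029169873278185 727
px [411.3 200.1] c [ 385.  -280.9] sz [49.3 12.5] ang 0.5 ztop 31.984548507335454 721
```

View pics/c17.png

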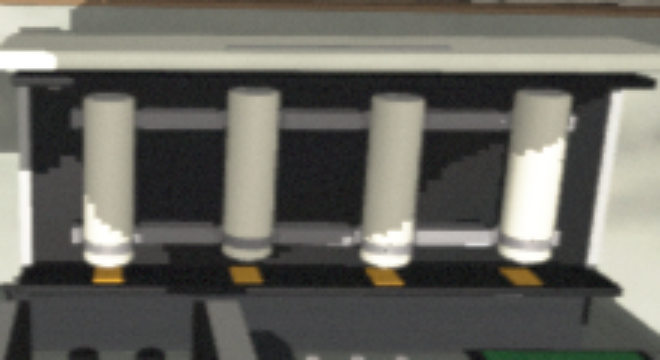

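All four cells are seated: tops at z 32, one per channel, and every grey plus band is at the back stops. Now I press the drawer shut.

```bash
python3 -m pendant '[15,-10,30,-30,0,5,0,30,-32,0,0,0,0,0,0,0,0,0,0,0,0,50,0,0,0,0,50,0,0,0,0,35,0,0,0,0,0,0,0,0,0,0,0,0,0]' 60
```

```text
clock: 60.02
tcp_pos: [0.3205, -0.3044, 0.0252]
orientation: [-0.015, 1.57, 0.014]
contact_force: [-0.1, -1.1, 0.8]
grip_width: 0.0001
```

```bash
python3 -m pendant '[0,2,2,6,0,0,0,0,6,0,0,0,0,6,0,0,0,0,6,0,0,0,0,6,0,0,0,0,6,0,0,0,0,6,0,0,0,0,6,0,0,0,0,6,0,0,0,0,6,0,0,0,0,6,0,0,0,0,6,0,0,0,0,6,0,0,0,0,6,0,0,0,0,0,0]';python3 -m pendant '[0,0,0,2,0,0,0,0,2,0,0,0,0,2,0,0,0,0,0,0,0,0,0,0,0]'
```

```text
clock: 61.9
tcp_pos: [0.4037, -0.2999, 0.0225]
orientation: [-0.015, 1.572, 0.015]
contact_force: [-4.3, -2.4, 2.7]
grip_width: 0.0002
clock: 62.52
tcp_pos: [0.4095, -0.2998, 0.0225]
orientation: [-0.015, 1.572, 0.014]
contact_force: [-5.1, -1.9, 2.4]
grip_width: 0.0001
```

```bash
python3 -m pendant '[0,0,0,2,0,0,0,0,2,0,0,0,0,1,0,0,0,0,0,0,0,0,0,0,0]'
```

```text
clock: 63.15
tcp_pos: [0.414, -0.2998, 0.0225]
orientation: [-0.014, 1.572, 0.014]
contact_force: [-6.1, -2.6, 2.6]
grip_width: -0.0
```

```bash
python3 -m pendant '[0,0,0,1.5,0,0,0,0,0,0,0,0,0,0,0]'
```

```text
clock: 63.52
tcp_pos: [0.414, -0.2998, 0.0224]
orientation: [-0.013, 1.574, 0.014]
contact_force: [-10.7, -2.0, 7.3]
grip_width: -0.0
```

At the inner stop. I let go slowly and look.

```bash
python3 -m pendant '[0,0,0,-4,0,0,0,0,-5,0,0,0,0,-6,0,0,0,0,-8,0,0,0,0,-20,0,0,0,0,-40,0,0,-40,0,0,0,0,-60,0,0,0,0,-60,0,0,0,0,-60,0,10,0,0,0,0,10,0,0,0,0,0,0,0,0,0,0,0]'; python3 tl.py w18; python3 look.py w18b
python3 - <<'E'
from look import *
trays("top","t18",[STACK,("lower",(.36,.26),(.58,.37),.030,.042),("piletop",(.28,.36),(.56,.54),.055,.07),("drawer",(.3,-.42),(.44,-.21),.036,.05)])
E
```

```text
clock: 65.15
tcp_pos: [0.3516, -0.3003, 0.2411]
orientation: [-0.013, 1.574, 0.015]
contact_force: [0.4, 0.4, 0.2]
grip_width: -0.0001
wrist tcp [ 351.6 -300.3  241.1] heading 1.0225009700836676
top c [ 450.6 -234.6] sz [68.5 51.1] ang -89.1 pca 86.64 z 65.1885511274543 1996
top c [ 453.  -364.6] sz [71.2 49.5] ang -89.0 pca -86.54 z 65.32980090189494 2067
front c [ 417.9 -296.4] sz [190.2  18.7] ang 87.2 pca 89.93 z 42.69566653485962 1009
wrist tcp [ 351.7 -300.5  241.2] heading 0.9980067197559711
stack few
pile few
top tcp [ 351.8 -300.7  241.4] heading 0.9858187647147184
stack few
lower c [464.3 347.4] sz [148.9   6.5] ang 4.1 pca 4.49 z 34.93042962909054 142
lower c [467.7 285.8] sz [146.9   5.1] ang 4.5 pca 4.28 z 35.3019186529851 116
piletop c [423.8 397. ] sz [149.5   5.9] ang -4.0 pca -4.24 z 62.044012545180884 145
piletop c [428.3 458.3] sz [148.2   6.9] ang -4.2 pca -4.32 z 61.28489923885383 197
drawer c [ 420.7 -302.2] sz [183.4  13.2] ang -88.1 pca -89.28 z 44.09360883857105 186
```

View pics/w18.png

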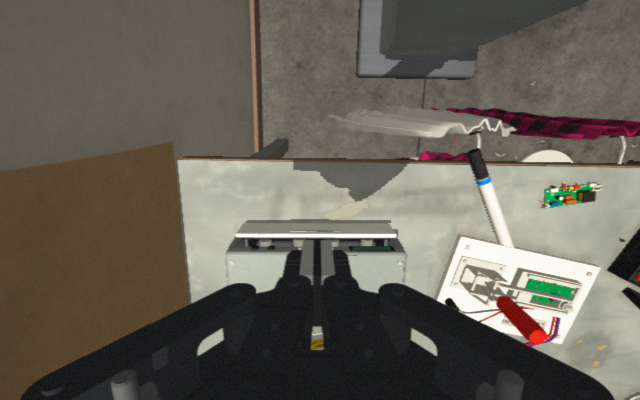

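View pics/t18.png

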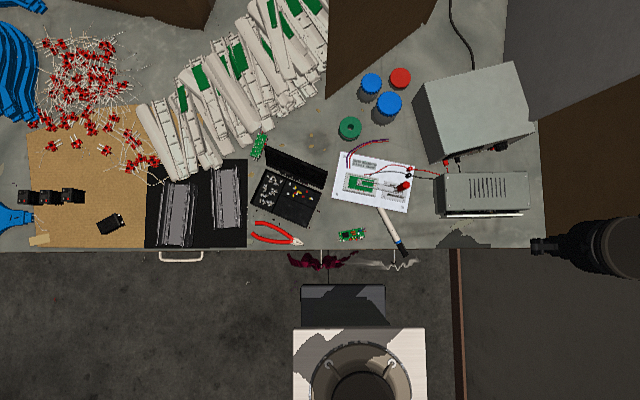

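The drawer shows shut in both views: w18 px (318,233), t18 px (482,213). Pen, board and cutters are at the same pixels as at the start. One last settled check, then I hand in.

```bash
python3 -m pendant '[0,-20,0,20,0,0,0,0,0,0,0,0,0,0,0,0,0,0,0,0,0,0,0,0,0,0,0,0,0,0,0,0,0,0,0,0,0,0,0,0,0,0,0,0,0,0,0,0,0,0,0,0,0,0,0,0,0,0,0,0]'
python3 - <<'E'
from look import *
trays("wrist","w19",[("drawer",(.3,-.42),(.423,-.205),.036,.05)])
trays("top","t19",[("drawer",(.3,-.42),(.424,-.21),.036,.05),("piletop",(.28,.36),(.56,.54),.055,.07),("bed?",(.32,-.39),(.40,-.21),.01,.06)])
a=np.load("/tmp/w2.npz")["i"].astype(int) 
r.hand_in()
E
```

```text
clock: 66.8
tcp_pos: [0.3735, -0.3003, 0.2626]
orientation: [-0.015, 1.571, 0.015]
contact_force: [-0.3, 0.9, -0.0]
grip_width: 0.0
wrist tcp [ 373.5 -300.3  262.6] heading 1.0961011437619415
drawer c [ 416.4 -301.5] sz [183.4   6.5] ang -89.4 pca -89.14 z 42.647748163284234 842
top tcp [ 373.5 -300.2  262.6] heading 1.101071415528374
drawer c [ 419.6 -301.7] sz [182.9   9.8] ang -89.3 pca -89.39 z 44.06438666181134 183
piletop c [423.7 396.9] sz [149.4   5.6] ang -4.4 pca -4.4 z 62.26044416955789 148
piletop c [428.4 458.4] sz [148.5   7.3] ang -4.9 pca -4.29 z 61.30506407906155 194
bed? few
the job is handed in; nothing more can be done
```

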